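# Push the reagent row home and shut the keeper

## Robot

A 6-joint arm with a two-finger parallel gripper is mounted at the origin on a cart in front of the work surface, level with it; the furniture and walls round the work are solid. World frame = base frame: x ahead of the robot, y to its left, z up, the work surface at z = 0. Lengths are in mm, angles in rad, forces in N, time in s.
With the tool pointing down it reaches from about 275 to 875 mm from the base axis. Payload 12.5 kg.
Tool frame: the origin (TCP) lies between the finger pads; the fingertips stand 8 mm ahead of it and the grasp point (between the pads) lies 11 mm behind it (r.finger_overhang is the distance from the TCP to the fingertips, in mm); z points along the fingers, y is the line along which they close (so a half turn about z gives the same grasp; the last joint's range is limited). The gripper opens to 85 mm and grips with 20 to 120 N. Pads are 22 mm wide; open, the fingers measure 114 mm over their backs; the gripper's body (76 mm by 85 mm) begins 54 mm behind the grasp point. The pads swing forward as they close: fully open they stand 13 mm farther back than shut.
Start: joints at [1.052, 0.351, 1.652, -0, 1.139, -0.085], TCP at [231.145, 499.055, 203.29] pointing down, gripper open.
Joint ranges: [-2.75, 2.75], [-0.79, 2.1], [0.01, 2.65], [-1.57, 4.71], [0.07, 3.14], [-2.87, 2.87]. Speed limits (rad/s): [2.22, 2.22, 2.79, 3.14, 3.14, 3.14].

## Interface

Orientations are given as a unit quaternion [w, x, y, z].
In Python, from cell import r gives the robot as it stands.
- The arm moves only by the shell command python3 -m jog 'ROWS' [FORCE]. ROWS is JSON, a list of rows, each a list of 7 numbers: the finger opening in cm, from 0 to 8.54, then the shift along the tool's x, y, z in cm, then the turn, a rotation vector about the tool's x, y, z in rad. In form: [[claw, tx, ty, tz, ax, ay, az], ...]. A call has 1 to 12 rows; each row shifts and turns the commanded pose from where the row before left it, along the tool's axes as they then stand; what a row does not reach is not made up. A row lasts 1/12 s, in which the tool goes at most 41.7 mm and 7.16 degrees, less where a joint would pass 70% of its speed; a pose out of reach is approached as far as the arm can. A call with a gripper value outside its range is refused whole. The fingers move at their own pace and stop on an object; FORCE is the grip in N (left out, the last holds). Time passes only in rows, so rows that do not move let the fingers close. It gives the time, the measured TCP pose, the force, the opening and the grip force at its end, in the units of the state.
- r.get_obs(): the state, without advancing time (a new reading comes with each control period).
- r.snapshot(name): name is "scene" or "side" or "wrist"; returns a dict with "frame" (384x512x3 uint8, red, green, blue), "z_map" (384x512 float32, mm along the optical axis (not along the pixel's ray), 0 where there is no reading), "camera_matrix" (3x3 intrinsics, pixels), "cam_to_world" (4x4, takes a point from camera to world coordinates); the wrist camera has in their place "mount" (4x4, takes a point from camera to tool coordinates, whose origin is the TCP and whose axes are the flange's). Camera axes: x right, y down, z forward; pixel columns grow to the right and rows downward; lengths in mm; the calibration is good to about 2 mm. A picture is of the moment at which its call begins: read the wrist's pose just before it.
- r.close_job(): hands the job in; it is judged then, once.
The state is a dict: "t": time; "joint_positions": joint angles; "joint_velocities": joint speeds; "effort": joint torques, N m; "eef_pos": TCP position; "tcp_rot": TCP orientation; "ft_force": force on the tool from outside, world axes, zero at the start; "wrist_torque": the same for the moment, N m; "grip_width": opening from 0.0 (shut) to 1.0 (fully open); "finger_force": force on a finger pad.
Only numpy, scipy, OpenCV 4.12 (cv2) and the standard library are available. Lean on these libraries where they do the work, as an engineer would, in place of code of your own. Each camera call takes 0.05 s, during which the arm holds its last target. There are 200 camera calls.

## Task

Push the row of four brown bottles along the lane as one train, touching only the last bottle, until the first is right up against the end stop and all four stand close together. Then push the keeper at the side of the lane all the way in, so that its bar lies across the lane behind the row. Do not lift or tip any bottle, and leave the things standing round the lane where they are.

Things in the scene. Friction and masses are not known exactly. Their poses are not given: they have to be found in the camera images.
- lane: Fixed aluminium feed lane. Origin on the worktop, on the lane's centre line; x along the lane to the end stop, y to the keeper's side (nearer the robot), z up. Floor 4 mm above the worktop, from x = -180 mm (open end) to the stop. Walls 14 mm high, inner faces y = +-23 mm, outer +-27. Home bottle centres: x = 119, 77, 35, -7 mm. Keeper guide: x -57 to -27, y 32 to 50, 35 mm high.
- stop_face (a point): Middle of the end stop's face: x = 140 mm, y = 0 in the lane's frame, 25 mm above the worktop. The stop is a grey block 60 mm wide, 14 mm thick, up to 50 mm high, that closes the lane.
- bottle_front: First of the row, nearest the end stop: brown reagent bottle with black cap, body 42 mm in diameter and 55 mm high, 91 mm high over the cap, about 0.09 kg, standing loose and upright on the lane floor; origin at the centre of its underside, z up. 
- bottle_second: Second of the row: brown reagent bottle with black cap, body 42 mm in diameter and 55 mm high, 91 mm high over the cap, about 0.09 kg, standing loose and upright on the lane floor; origin at the centre of its underside, z up. 
- bottle_third: Third of the row: brown reagent bottle with black cap, body 42 mm in diameter and 55 mm high, 91 mm high over the cap, about 0.09 kg, standing loose and upright on the lane floor; origin at the centre of its underside, z up. 
- bottle_rear: Last of the row, farthest from the stop, the only one to touch: brown reagent bottle like the others, body 42 mm diameter, 55 mm high, 91 mm over the cap; origin at the centre of its underside. The row starts 50 to 120 mm short of home, bottles touching or up to 1 mm apart. Pushing the row takes about 2 to 5 N; push 18 to 40 mm above the worktop, over the walls.
- keeper (a joint): Keeper slide, m: 0 to 0.008 at the start (drawn back, lane free), 0.045 = fully in, at its limit. Moves to -y of the lane, takes about 1.5 N, stays where left. Steel bar at x = -48 to -36 mm in the lane's frame, 17.5 to 29.5 mm above the worktop; tip at y = 28 mm at joint 0, y = -17 mm at 0.045. It clears the last bottle by 8 mm when the row is home.
- keeper_plate (a point): Middle of the outer face of the keeper's upright push plate, 33 mm above the worktop; the face looks to +y of the lane and is pushed towards -y. Plate 44 mm wide (along the lane's x), 6 mm thick, from 10 to 56 mm above the worktop. In the lane's frame the point is at x = -42 mm, y = 103 mm minus the joint value.
- small_bottle: Bystander: smaller brown bottle with red cap, 34 mm in diameter, 76 mm high, loose, beyond the lane; origin at the centre of its underside.
- orange_cup: Bystander: specimen cup with orange lid, 62 mm in diameter, 70 mm high, loose, on the robot's side of the lane near the end stop; origin at the centre of its underside.
- slides: Bystander: closed yellow slide box, 72 x 85 x 33 mm, loose, past the end stop; origin at the centre of its underside.

How it is judged (in metres and radians):
On the way:
1. the row is home against the end stop while the keeper is still drawn back (x of bottle_front in the frame of lane above 0.114 m and x of bottle_second in the frame of lane above 0.072 m and x of bottle_third in the frame of lane above 0.03 m and x of bottle_rear in the frame of lane above -0.012 m and angle between each of bottle_front, bottle_second, bottle_third, bottle_rear's own z axis and vertical below 0.1 rad and value of joint keeper below 0.015 m), for 0.2 s.
At the end, for the whole second after the job is handed in: All four bottles stand upright (within 0.1 rad) on the lane floor, at rest, in the lane, each within 5 mm of its home place along the lane (first against the end stop, the others close behind), and the keeper is in to within 3 mm of its full 45 mm (x of bottle_front in the frame of lane above 0.114 m and x of bottle_second in the frame of lane above 0.072 m and x of bottle_third in the frame of lane above 0.03 m and x of bottle_rear in the frame of lane above -0.012 m and angle between each of bottle_front, bottle_second, bottle_third, bottle_rear's own z axis and vertical below 0.1 rad and height (world z) of each of bottle_front, bottle_second, bottle_third, bottle_rear below 0.008 m and linear speed of each of bottle_front, bottle_second, bottle_third, bottle_rear below 0.01 m/s and y of bottle_front in the frame of lane between -0.006 and 0.006 m and y of bottle_second in the frame of lane between -0.006 and 0.006 m and y of bottle_third in the frame of lane between -0.006 and 0.006 m and y of bottle_rear in the frame of lane between -0.006 and 0.006 m and value of joint keeper above 0.042 m); the robot touches nothing.
It fails at once if a bottle of the row is lifted (more than 12 mm) or tipped (more than 0.5 rad) (height (world z) of any of bottle_front, bottle_second, bottle_third, bottle_rear above 0.016 m or angle between any of bottle_front, bottle_second, bottle_third, bottle_rear's own z axis and vertical above 0.5 rad).
It fails at once if the fingers push on one of the first three bottles (more than 1 N) (contact force between the fingers and bottle_front above 1 N or contact force between the fingers and bottle_second above 1 N or contact force between the fingers and bottle_third above 1 N).
It fails at once if a thing standing round the lane is moved more than 20 mm or tipped over (distance of any of small_bottle, orange_cup, slides from where it was at the start of the episode above 0.02 m or angle between any of small_bottle, orange_cup, slides's own z axis and vertical above 0.4 rad).
It also fails if it takes over 45 s, if anything falls off the work surface, if the arm or the gripper's body presses on something with over 40 N, if the wrist force passes 120 N, or if a joint passes its speed limit or range.

## Working session

There is one attempt and no reset: what is moved stays moved. The work goes in short steps, Python scripts to look and compute and a shell command to move; the robot and the scene stay as the last step left them, time stands still between calls to the robot, and variables do not carry over. Pictures are saved under pics/ and viewed, at most 10 in all, crops included, and the job is handed in when it is done.

```bash
mkdir -p pics; python3 - <<'E'
from cell import r
import cv2,numpy as np
o=r.get_obs();print(o['t'],o['eef_pos'],o['tcp_rot'],o['ft_force'])
for n in("scene","side"):
    s=r.snapshot(n);cv2.imwrite(f"pics/{n}0.png",s["frame"][:,:,::-1]);np.savez(f"{n}0.npz",**s)
    print(n,s["camera_matrix"].round(1).tolist(),s["cam_to_world"].round(3).tolist())
E
```

```text
0.0 [230.93757837 498.74104571 202.74258274] [-1.92053796e-04  2.15196769e-01  9.76570514e-01 -5.87708389e-04] [-0.02777836  1.04719539 -0.28093666]
scene [[431.2, 0.0, 258.7], [0.0, 431.2, 184.4], [0.0, 0.0, 1.0]] [[0.887, -0.173, 0.428, 179.75], [-0.461, -0.382, 0.801, -634.707], [0.025, -0.908, -0.418, 411.224], [0.0, 0.0, 0.0, 1.0]]
side [[354.3, 0.0, 256.0], [0.0, 354.3, 185.3], [0.0, 0.0, 1.0]] [[-1.0, -0.024, -0.008, 535.588], [-0.006, 0.52, -0.854, 809.008], [0.025, -0.854, -0.52, 478.615], [0.0, 0.0, 0.0, 1.0]]
```

View pics/scene0.png

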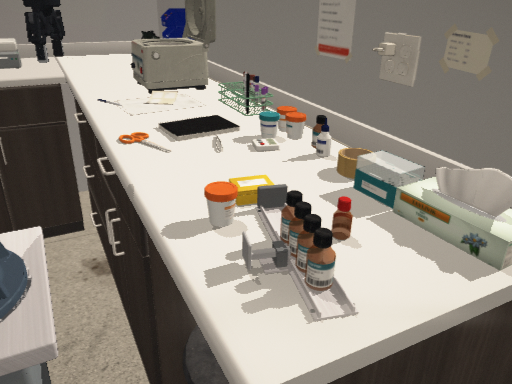

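View pics/side0.png

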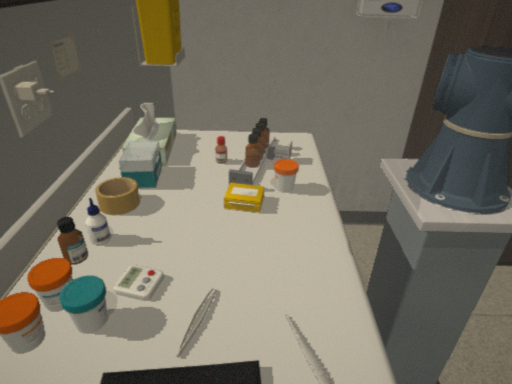

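The scene view shows the row of bottles from the front cap at (293,199) to the rear cap at (322,238). The grey stop is at (272,195), the keeper plate at (247,250), the orange cup at (221,205), the slide box at (250,188) and the small bottle at (343,217).

```bash
cat > h.py <<'E'
import numpy as np,cv2
def cloud(s,T=None):
    K=s["camera_matrix"];T=s["cam_to_world"] if T is None else T;z=s["z_map"].astype(float)
    v,u=np.mgrid[:384,:512]
    P=np.stack([(u-K[0,2])/K[0,0]*z,(v-K[1,2])/K[1,1]*z,z],-1)
    return P@T[:3,:3].T+T[:3,3]
E
python3 - <<'E'
from h import *
s=dict(np.load("scene0.npz"));P=cloud(s);f=s["frame"].astype(int);x,y,z=P[...,0],P[...,1],P[...,2]
v,u=np.mgrid[:384,:512];ok=s["z_map"]>0
print("z table",[np.round(P[a,b]).tolist() for a,b in((300,400),(250,180),(320,250))])
m=ok&(f.max(-1)<60)&(z>75)&(z<105)&(u>275)&(u<340)&(v>185)&(v<260)
t=m.astype(np.uint8)
n,l,st,c=cv2.connectedComponentsWithStats(t)
for i in range(1,n):
    if st[i,4]>15:
        q=P[l==i];top=q[q[:,2]>np.percentile(q[:,2],90)-6]
        print("cap",c[i].round(),st[i,4],"top z",q[:,2].max().round(1),"c",q.mean(0).round(1),(q.min(0)+q.max(0)).round(1)/2)
for name,(u0,u1,v0,v1),(za,zb) in(("stop top",(250,295,178,212),(44,60)),("plate",(236,262,228,270),(15,70)),("guide",(262,292,236,270),(10,60))):
    m=ok&(u>u0)&(u<u1)&(v>v0)&(v<v1)&(z>za)&(z<zb)&(f.max(-1)-f.min(-1)<40)&(f.max(-1)<190)
    q=P[m].astype(np.float32)
    if len(q)>4: print(name,len(q),cv2.minAreaRect(q[:,:2]),np.median(q,0).round(1),q[:,2].max())
g=f[180:320,225:360].astype(np.uint8)
cv2.imwrite("pics/crop.png",cv2.resize(g[:,:,::-1],None,fx=4,fy=4,interpolation=3))
E
```

```text
z table [[601.0, -291.0, 1.0], [355.0, -28.0, 0.0], [386.0, -234.0, 2.0]]
cap [309. 220.] 1016 top z 97.8 c [ 519.3 -163.    90.4] [ 524.1  -151.15   86.65]Traceback (most recent call last):
  File "<stdin>", line 15, in <module>
cv2.error: OpenCV(4.12.0) /io/opencv/modules/imgproc/src/convhull.cpp:143: error: (-215:Assertion failed) total >= 0 && (depth == CV_32F || depth == CV_32S) in function 'convexHull'
```

```bash
python3 - <<'E'
from h import *
s=dict(np.load("scene0.npz"));P=cloud(s);f=s["frame"].astype(int);x,y,z=P[...,0],P[...,1],P[...,2]
v,u=np.mgrid[:384,:512];ok=s["z_map"]>0
m=ok&(f.max(-1)<75)&(z>93)&(z<105)&(u>275)&(u<340)&(v>185)&(v<260)
q=np.ascontiguousarray(P[m][:,:2],np.float32)
_,lab,c=cv2.kmeans(q,4,None,(3,50,.01),10,cv2.KMEANS_PP_CENTERS)
for i in np.argsort(c[:,1]):
    print("cap",(lab==i).sum(),c[i],cv2.minEnclosingCircle(q[lab[:,0]==i]))
print("line",cv2.fitLine(c,2,0,.01,.01).ravel())
for name,(u0,u1,v0,v1),(za,zb) in(("stop top",(250,295,178,212),(46,60)),("stop face",(250,295,178,212),(15,44)),("plate",(236,262,228,270),(15,70)),("guide",(262,292,236,270),(10,60))):
    m=ok&(u>u0)&(u<u1)&(v>v0)&(v<v1)&(z>za)&(z<zb)&(f.max(-1)-f.min(-1)<40)&(f.max(-1)<190)
    q=np.ascontiguousarray(P[m],np.float32)
    if len(q)>4: print(name,len(q),cv2.minAreaRect(np.ascontiguousarray(q[:,:2])),np.median(q,0).round(1),q[:,2].max())
g=f[180:320,225:360].astype(np.uint8)
cv2.imwrite("pics/crop.png",cv2.resize(g[:,:,::-1],None,fx=4,fy=4,interpolation=3))
E
```

```text
cap 155 [ 509.25665 -213.33076] ((510.56903076171875, -212.5580596923828), 12.9169340133667)
cap 126 [ 518.8207  -171.92973] ((519.6653442382812, -170.8526153564453), 12.37497329711914)
cap 109 [ 528.7847  -130.65651] ((529.6607055664062, -129.5718536376953), 12.89810848236084)
cap 91 [538.0093  -89.64618] ((538.9397583007812, -88.52987670898438), 12.563520431518555)
line [ 2.2726245e-01  9.7383356e-01  5.2371783e+02 -1.5139079e+02]
stop top 140 ((567.9622802734375, 37.06549835205078), (16.758451461791992, 59.15662384033203), 79.33788299560547) [568.   34.7  50.2] 52.453636
stop face 378 ((562.2628784179688, 20.816699981689453), (36.25225067138672, 58.93283462524414), 70.43724822998047) [565.4  32.6  29.3] 43.967728
plate 349 ((443.2576599121094, -128.63084411621094), (43.253475189208984, 28.44668960571289), 77.12290954589844) [ 431.5 -132.    31.2] 57.986004
guide 552 ((495.651123046875, -114.79801940917969), (83.29905700683594, 45.573062896728516), 58.801849365234375) [ 483.3 -138.9   28.3] 43.68909
```

View pics/crop.png

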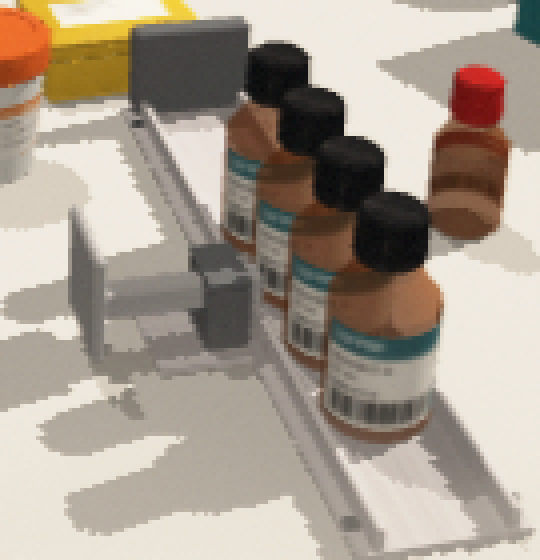

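The crop confirms that the lane is free ahead of the row, the keeper is drawn back and the stop is in view. The lane direction is about (0.227, 0.974) and its origin about (534.5, -106). The row has about 102 mm to go. First I turn the tool so that its x axis runs along the lane, closing the fingers as it turns.

```bash
python3 -m jog '[[0,0,0,0,0,0,0.124],[0,0,0,0,0,0,0.124],[0,0,0,0,0,0,0.124],[0,0,0,0,0,0,0.124],[0,0,0,0,0,0,0.124],[0,0,0,0,0,0,0.124],[0,0,0,0,0,0,0.124],[0,0,0,0,0,0,0.124],[0,0,0,0,0,0,0.124],[0,0,0,0,0,0,0.124],[0,0,0,0,0,0,0.124]]' 30
python3 -m jog '[[0,-2.92,1.8,0,0,0,0],[0,-2.92,1.8,0,0,0,0],[0,-2.92,1.8,0,0,0,0],[0,-2.92,1.8,0,0,0,0],[0,-2.92,1.8,0,0,0,0],[0,-2.92,1.8,0,0,0,0],[0,-2.92,1.8,0,0,0,0],[0,-2.92,1.8,0,0,0,0],[0,-2.92,1.8,0,0,0,0],[0,-2.92,1.8,0,0,0,0],[0,-2.92,1.8,0,0,0,0],[0,-2.92,1.8,0,0,0,0]]'
python3 -m jog '[[0,-2.92,1.8,0,0,0,0],[0,-2.92,1.8,0,0,0,0],[0,-2.92,1.8,0,0,0,0],[0,-2.92,1.8,0,0,0,0],[0,-2.92,1.8,0,0,0,0],[0,-2.92,1.8,0,0,0,0],[0,-2.92,1.8,0,0,0,0],[0,-2.92,1.8,0,0,0,0],[0,-2.92,1.8,0,0,0,0],[0,-2.92,1.8,0,0,0,0],[0,-2.92,1.8,0,0,0,0],[0,-2.92,1.8,0,0,0,0]]'
```

```text
t: 1.02
eef_pos: [231.0, 498.9, 203.0]
tcp_rot: [0.0, 0.785, 0.62, -0.0]
ft_force: [0.9, -0.8, 0.5]
grip_width: -0.002
finger_force: 0.0
t: 2.02
eef_pos: [362.8, 107.4, 203.3]
tcp_rot: [-0.0, 0.783, 0.623, 0.0]
ft_force: [1.3, 0.8, 0.1]
grip_width: 0.002
finger_force: 0.0
t: 3.02
eef_pos: [494.4, -282.7, 202.9]
tcp_rot: [-0.0, 0.783, 0.622, -0.0]
ft_force: [-0.1, 1.1, 0.7]
grip_width: 0.001
finger_force: 0.0
```

```bash
python3 -m jog '[[0,0,0,0,0,0.1,0],[0,0,0,0,0,0.1,0],[0,0,0,0,0,0.1,0],[0,0,0,0,0,0.1,0],[0,0,0,0,0,0,0],[0,0,0,0,0,0,0]]'
cat > w.py <<'E'
from cell import r
from h import *
from scipy.spatial.transform import Rotation as R
import sys
def wrist(name):
    o=r.get_obs();s=r.snapshot("wrist");q=o['tcp_rot']
    T=np.eye(4);T[:3,:3]=R.from_quat([q[1],q[2],q[3],q[0]]).as_matrix();T[:3,3]=o['eef_pos']
    cv2.imwrite(f"pics/{name}.png",s["frame"][:,:,::-1])
    return s,cloud(s,T@s["mount"])
d=np.array([.227,.974]);n=np.array([-.974,.227]);O=np.array([534.5,-106.1])
def lane(P): return np.stack([(P[...,:2]-O)@d,(P[...,:2]-O)@n,P[...,2]],-1)
E
python3 - <<'E'
from w import *
s,P=wrist("w1");L=lane(P);ok=s["z_map"]>0
np.savez("w1.npz",L=L,f=s["frame"])
m=ok&(L[...,2]>65)&(L[...,2]<105)&(abs(L[...,1])<30)&(L[...,0]>-140)&(L[...,0]<60)
q=L[m];t=q[q[:,2]>92]
if len(t):
  tf=np.ascontiguousarray(t[:,:2],np.float32);_,lab,c=cv2.kmeans(tf,4,None,(3,50,.01),10,2)
  for i in np.argsort(c[:,0]):print("cap lane",c[i],cv2.minEnclosingCircle(tf[lab[:,0]==i]))
b=L[ok&(L[...,2]>25)&(L[...,2]<52)&(abs(L[...,1])<22)&(L[...,0]<-90)]
print("rear face",len(b),b.min(0) if len(b) else '',b.max(0) if len(b) else '')
E
```

```text
t: 3.52
eef_pos: [493.8, -281.8, 202.3]
tcp_rot: [-0.124, 0.768, 0.609, 0.155]
ft_force: [-0.1, 0.3, 0.1]
grip_width: -0.003
finger_force: 0.0
cap lane [-108.8618      -1.6448313] ((-108.29290008544922, -1.6508013010025024), 13.180766105651855)
cap lane [-66.351654   -1.7860649] ((-65.55198669433594, -1.6404427289962769), 13.342000007629395)
cap lane [-24.114769   -1.7958312] ((-22.841552734375, -1.9770234823226929), 13.667183876037598)
cap lane [18.08046   -1.8237475] ((19.22894859313965, -1.9032245874404907), 13.386138916015625)
rear face 93 [-129.53828392  -20.44384302   25.29108139] [-112.59264772   18.8452691    51.43659936]
```

View pics/w1.png

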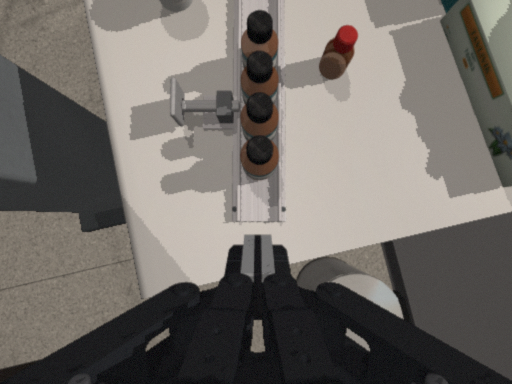

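The wrist view shows the row in line with the lane, with the rear cap at (259,148), and the fingers centred behind it; the caps agree with the first estimate to 2 mm. Next I lower the fingers behind the row and approach.

```bash
python3 -m jog '[[0,-0.83,0.02,1.96,0,0,0],[0,-0.83,0.02,1.96,0,0,0],[0,-0.83,0.02,1.96,0,0,0],[0,-0.83,0.02,1.96,0,0,0],[0,-0.83,0.02,1.96,0,0,0],[0,-0.83,0.02,1.96,0,0,0],[0,-0.83,0.02,1.96,0,0,0],[0,-0.83,0.02,1.96,0,0,0],[0,0,0,0,0,0,0],[0,0,0,0,0,0,0]]'
python3 -m jog '[[0,0.92,0,0.39,0,0,0],[0,0.92,0,0.39,0,0,0],[0,0.46,0,0.19,0,0,0],[0,0.46,0,0.2,0,0,0],[0,0.46,0,0.19,0,0,0],[0,0.46,0,0.2,0,0,0],[0,0.46,0,0.19,0,0,0],[0,0.46,0,0.2,0,0,0],[0,0.46,0,0.19,0,0,0],[0,0.46,0,0.2,0,0,0]]'
python3 - <<'E'
from w import *
o=r.get_obs();print(lane(o['eef_pos']),o['ft_force']@np.array([.227,.974,0]),o['ft_force'])
E
```

```text
t: 4.4
eef_pos: [496.0, -280.5, 33.2]
tcp_rot: [-0.124, 0.767, 0.611, 0.155]
ft_force: [0.4, 0.1, 0.4]
grip_width: 0.002
finger_force: 0.0
t: 5.23
eef_pos: [509.4, -222.6, 32.9]
tcp_rot: [-0.124, 0.767, 0.61, 0.155]
ft_force: [-0.5, -1.4, 1.3]
grip_width: -0.001
finger_force: 1.0
[-119.17882125   -2.02696002   32.91477097] -1.489669940862611 [-0.48116443 -1.41729529  1.3419064 ]
```

```bash
python3 -m jog '[[0,0.46,0,0.19,0,0,0],[0,0.46,0,0.2,0,0,0],[0,0.46,0,0.19,0,0,0],[0,0.46,0,0.2,0,0,0],[0,0.46,0,0.19,0,0,0],[0,0.46,0,0.2,0,0,0],[0,0.46,0,0.19,0,0,0],[0,0.46,0,0.2,0,0,0],[0,0.46,0,0.19,0,0,0],[0,0.46,0,0.2,0,0,0],[0,0.46,0,0.19,0,0,0],[0,0.46,0,0.2,0,0,0]]'
python3 -m jog '[[0,0.28,0,0.12,0,0,0],[0,0.28,0,0.12,0,0,0],[0,0.28,0,0.12,0,0,0],[0,0.28,0,0.12,0,0,0]]'
python3 - <<'E'
from w import *
o=r.get_obs();print(lane(o['eef_pos']),o['ft_force']@np.array([.227,.974,0]),o['ft_force'])
s=r.snapshot("scene");cv2.imwrite("pics/s2.png",cv2.resize(s["frame"][150:300,200:400,::-1],None,fx=3,fy=3))
P=lane(cloud(s));t=P[(s["z_map"]>0)&(P[...,2]>92)&(P[...,2]<100)&(abs(P[...,1])<16)&(P[...,0]>-35)&(s["frame"].max(-1)<75)]
print(t[:,0].min(),t[:,0].max())
E
```

```text
t: 6.23
eef_pos: [523.0, -164.2, 33.0]
tcp_rot: [-0.124, 0.767, 0.61, 0.156]
ft_force: [-0.7, -5.1, 4.3]
grip_width: 0.003
finger_force: 2.8
t: 6.57
eef_pos: [525.7, -152.6, 32.9]
tcp_rot: [-0.124, 0.767, 0.61, 0.156]
ft_force: [-0.9, -5.1, 5.2]
grip_width: 0.001
finger_force: 3.2
[-47.31002253  -2.02767233  32.91658819] -5.167233669737732 [-0.91992311 -5.09077117  5.24545428]
-33.60575156109859 98.18034677838557
```

View pics/s2.png

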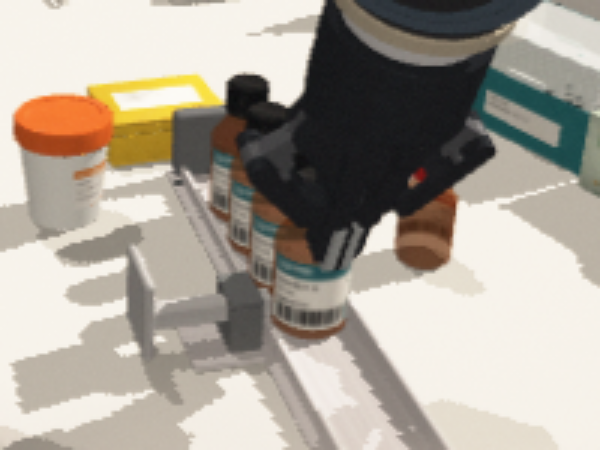

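The picture shows the row near the stop. The fingertips appear at about (340,255) in the crop, which looks high on the rear bottle, and there is an upward force, so I check the fingertip height.

```bash
python3 - <<'E'
from w import *
o=r.get_obs();s=r.snapshot("scene");T=np.linalg.inv(s["cam_to_world"]);K=s["camera_matrix"]
print(r.finger_overhang)
q=o['tcp_rot'];Rt=R.from_quat([q[1],q[2],q[3],q[0]]).as_matrix();print(Rt.round(3))
for p in([0,0,0],[11,0,8],[-11,0,8],[-11,0,-30]):
    w=Rt@p+o['eef_pos'];c=T[:3,:3]@w+T[:3,3];uv=K@c/c[2];u,v=uv[:2].round().astype(int)
    print(p,w.round(1),lane(w).round(1),"crop px",((uv[0]-200)*3).round(),((uv[1]-150)*3).round(),"exp depth",c[2].round(),"seen",s["z_map"][v,u])
P=lane(cloud(s))
for (a,b) in((330,255),(345,240),(310,300),(330,300)):print((a,b),P[150+b//3,200+a//3].round(1))
E
```

```text
8.0
[[ 0.207  0.974  0.088]
 [ 0.897 -0.225  0.38 ]
 [ 0.39   0.    -0.921]]
[0, 0, 0] [ 525.8 -152.1   32.9] [-46.8  -1.9  32.9] crop px 317.0 289.0 exp depth 693.0 seen 682.27
[11, 0, 8] [ 528.7 -139.2   29.8] [-33.6  -1.9  29.8] crop px 308.0 281.0 exp depth 706.0 seen 680.77216
[-11, 0, 8] [ 524.2 -159.    21.2] [-53.8  -2.   21.2] crop px 320.0 314.0 exp depth 692.0 seen 690.3446
[-11, 0, -30] [ 520.9 -173.4   56.2] [-68.6  -2.   56.2] crop px 335.0 273.0 exp depth 664.0 seen 681.7909
(330, 255) [-73.3   3.4  70.5]
(345, 240) [-79.1  -1.5  82.1]
(310, 300) [-54.7   5.2  31.9]
(330, 300) [-55.1  -6.6  30.5]
```

```bash
python3 - <<'E'
from w import *
s,P=wrist("w2");L=lane(P);ok=s["z_map"]>0
s2=r.snapshot("side");a=cv2.resize(s2["frame"][100:200,190:320],None,fx=4,fy=4)
g=np.full((400,700,3),255,np.uint8);b=cv2.resize(s["frame"][0:384,156:396],(250,400));g[:,:250]=b;g[:,255:255+445]=cv2.resize(a,(445,400))
cv2.imwrite("pics/c3.png",g[:,:,::-1])
t=L[ok&(L[...,2]>92)&(L[...,2]<101)&(abs(L[...,1])<16)&(L[...,0]>-70)&(L[...,0]<120)&(s["frame"].max(-1)<75)]
tf=np.ascontiguousarray(t[:,:2],np.float32);_,lab,c=cv2.kmeans(tf,4,None,(3,50,.01),10,2)
for i in np.argsort(c[:,0]):print(c[i],(lab==i).sum(),tf[lab[:,0]==i].min(0),tf[lab[:,0]==i].max(0))
E
```

```text
[-64.59138    -1.0395155] 281 [-69.96085  -14.977262] [-59.56017    15.1018915]
[-36.55492    -1.2891284] 3192 [-49.108376 -14.0186  ] [-23.281002  11.742645]
[ 4.6152873 -1.4175218] 3002 [ -7.7849426 -14.310205 ] [18.361084 11.419021]
[42.863514  -1.5399895] 2094 [ 34.08567  -14.730348] [51.701244 11.337611]
```

View pics/c3.png

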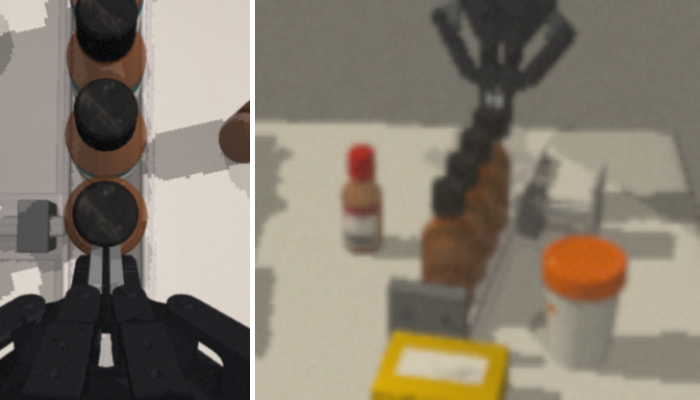

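```bash
python3 - <<'E'
from w import *
s=r.snapshot("wrist");C=cloud(s,s["mount"]);o=r.get_obs();q=o['tcp_rot'];Rt=R.from_quat([q[1],q[2],q[3],q[0]]).as_matrix()
for v in range(225,300,6):
    for u in (248,268):print(v,u,C[v,u].round(1),lane(Rt@C[v,u]+o['eef_pos']).round(1),s["frame"][v,u])
print(s["mount"].round(2))
E
```

```text
225 248 [ 26.2  -4.2 -55.9] [-44.8   2.3  94.5] [34 30 34]
225 268 [ 26.6   3.9 -56.7] [-44.8  -5.7  95.4] [49 46 45]
231 248 [ 24.8  -4.1 -58.4] [-47.1   2.2  96.3] [24 24 27]
231 268 [ 24.5   3.8 -57.8] [-47.2  -5.7  95.6] [31 31 30]
237 248 [ 10.9  -4.9 -35.8] [-51.1   3.   70. ] [78 78 78]
237 268 [ 11.5   4.7 -37.1] [-51.   -6.5  71.4] [112 109 109]
243 248 [ 11.3  -4.7 -42.6] [-53.4   2.8  76.5] [111 110 109]
243 268 [ 11.3   4.5 -42.6] [-53.4  -6.4  76.5] [110 109 110]
249 248 [ 11.2  -4.5 -48.2] [-55.6   2.6  81.6] [129 128 127]
249 268 [ 11.3   4.3 -48.4] [-55.6  -6.2  81.8] [127 126 126]
255 248 [ 11.3  -4.4 -53.5] [-57.7   2.5  86.5] [131 130 130]
255 268 [ 10.9   4.1 -52.8] [-57.7  -6.   85.7] [129 128 127]
261 248 [ 10.9  -4.3 -57.8] [-59.6   2.4  90.3] [129 129 129]
261 268 [ 10.9   4.  -57.7] [-59.6  -5.9  90.2] [130 129 128]
267 248 [ 11.   -4.1 -62.5] [-61.4   2.2  94.7] [131 130 129]
267 268 [ 10.5   3.9 -61.8] [-61.5  -5.8  93.8] [131 131 130]
273 248 [ 10.4  -4.  -65.8] [-63.3   2.1  97.4] [150 149 146]
273 268 [ 10.6   3.7 -66.1] [-63.2  -5.6  97.8] [119 117 115]
279 248 [ 11.9  -3.8 -72.1] [-64.3   1.9 103.9] [35 35 35]
279 268 [ 12.3   3.5 -72.6] [-64.2  -5.4 104.5] [28 29 32]
285 248 [ 12.7  -3.7 -76.9] [-65.5   1.8 108.6] [34 31 35]
285 268 [ 12.2   3.4 -76.3] [-65.6  -5.3 107.8] [29 28 30]
291 248 [ 11.5  -3.7 -78.8] [-67.2   1.7 109.9] [30 30 31]
291 268 [ 11.8   3.3 -79.2] [-67.1  -5.2 110.3] [35 33 33]
297 248 [ 11.5  -3.6 -82.1] [-68.5   1.7 112.9] [36 35 37]
297 268 [ 12.7   3.1 -83.6] [-68.1  -5.  114.8] [34 33 36]
[[  -0.     -0.95   -0.31   78.44]
 [   1.     -0.      0.     -0.47]
 [  -0.     -0.31    0.95 -171.57]
 [   0.      0.      0.      1.  ]]
```

The wrist depth shows that the fingertips really end about 36 mm behind the reported TCP, not 8 mm ahead of it. They are therefore at z ≈ 66, touching the shoulder of the rear bottle. I back off, go lower, and look again.

```bash
python3 -m jog '[[0,-0.46,0,-0.195,0,0,0],[0,-0.46,0,-0.195,0,0,0],[0,-0.46,0,-0.195,0,0,0],[0,-0.46,0,-0.195,0,0,0],[0,-0.46,0,-0.195,0,0,0],[0,-0.46,0,-0.195,0,0,0],[0,0,0,0,0,0,0],[0,0,0,0,0,0,0]]'
python3 -m jog '[[0,-0.27,0,0.63,0,0,0],[0,-0.27,0,0.63,0,0,0],[0,-0.27,0,0.63,0,0,0],[0,-0.27,0,0.63,0,0,0],[0,-0.27,0,0.63,0,0,0],[0,-0.27,0,0.63,0,0,0],[0,0,0,0,0,0,0],[0,0,0,0,0,0,0]]'
python3 - <<'E'
from w import *
s,P=wrist("w4");L=lane(P);C=cloud(s,s["mount"])
o=r.get_obs();print(lane(o['eef_pos']),o['ft_force'])
for v in range(195,255,5):print(v,C[v,248].round(1),L[v,248].round(1),L[v,268].round(1))
s=r.snapshot("scene");cv2.imwrite("pics/s4.png",cv2.resize(s["frame"][150:300,200:400,::-1],None,fx=3,fy=3))
E
```

```text
t: 7.48
eef_pos: [518.7, -182.2, 32.8]
tcp_rot: [-0.124, 0.767, 0.61, 0.156]
ft_force: [-0.2, 0.9, -0.0]
grip_width: 0.005
finger_force: 0.0
t: 8.15
eef_pos: [518.6, -182.0, -8.7]
tcp_rot: [-0.124, 0.767, 0.61, 0.155]
ft_force: [-0.5, -0.1, 0.1]
grip_width: -0.001
finger_force: 0.0
[-77.62585203  -2.01873112  -8.3075014 ] [ 0.08507381 -0.11036191  0.00469651]
195 [21.8 -5.6 -5.6] [-59.6   3.9   4.9] [-59.6  -7.3   5.7]
200 [19.2 -5.6 -6.7] [-62.4   3.9   5. ] [-62.4  -7.3   4.4]
205 [16.4 -5.6 -7.1] [-65.2   3.9   4.2] [-65.2  -7.3   5.3]
210 [14.3 -5.6 -9.4] [-68.    3.8   5.5] [-68.   -7.3   4.5]
215 [11.3 -5.6 -9.4] [-70.8   3.8   4.4] [-70.8  -7.3   6. ]
220 [  9.8  -5.5 -12.8] [-73.5   3.8   6.9] [-73.5  -7.3   4.2]
225 [  6.4  -5.6 -11.9] [-76.3   3.8   4.8] [-76.3  -7.3   4.9]
230 [  3.7  -5.6 -12.7] [-79.1   3.8   4.4] [-79.   -7.3   4.6]
235 [ 11.3  -4.9 -34.4] [-80.6   3.1  27.4] [-80.6  -6.6  26.5]
240 [ 11.2  -4.8 -39.4] [-82.6   3.   32. ] [-82.7  -6.4  31.3]
245 [ 11.2  -4.6 -44.5] [-84.5   2.8  36.6] [-84.5  -6.2  37. ]
250 [ 11.3  -4.5 -49.3] [-86.3   2.7  41.1] [-86.4  -6.1  40.5]
```

View pics/s4.png

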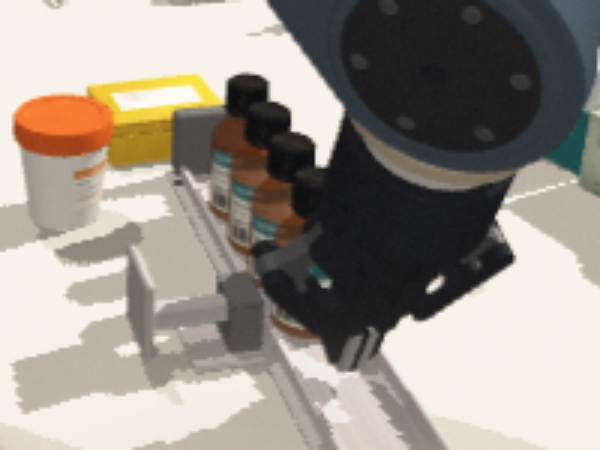

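The picture shows all four bottles upright, with the fingertips now low behind the rear one at (355,355) in the crop. I push again.

```bash
python3 -m jog '[[0,0.46,0,0.195,0,0,0],[0,0.46,0,0.195,0,0,0],[0,0.46,0,0.195,0,0,0],[0,0.46,0,0.195,0,0,0],[0,0.46,0,0.195,0,0,0],[0,0.46,0,0.195,0,0,0],[0,0.46,0,0.195,0,0,0],[0,0.46,0,0.195,0,0,0],[0,0.28,0,0.12,0,0,0],[0,0.28,0,0.12,0,0,0]]'
python3 -m jog '[[0,0.18,0,0.08,0,0,0],[0,0.18,0,0.08,0,0,0]]'
python3 - <<'E'
from w import *
s,P=wrist("w5");L=lane(P);ok=s["z_map"]>0
t=L[ok&(L[...,2]>92)&(L[...,2]<101)&(abs(L[...,1])<16)&(L[...,0]>-60)&(L[...,0]<130)&(s["frame"].max(-1)<75)]
print("rear cap",t[:,0].min(),lane(r.get_obs()['eef_pos']))
E
```

```text
t: 9.08
eef_pos: [529.3, -137.0, -8.3]
tcp_rot: [-0.124, 0.767, 0.61, 0.155]
ft_force: [-0.7, -2.7, 2.2]
grip_width: -0.004
finger_force: 1.5
t: 9.25
eef_pos: [530.2, -133.4, -8.3]
tcp_rot: [-0.124, 0.767, 0.61, 0.156]
ft_force: [-1.9, -3.7, 1.6]
grip_width: -0.003
finger_force: 1.7
rear cap -59.995801430365944 [-27.2514622   -1.93328342  -8.33691297]
```

```bash
for i in 1; do python3 -m jog '[[0,0.09,0,0.04,0,0,0],[0,0.09,0,0.04,0,0,0]]'; done
python3 -m jog '[[0,0.05,0,0.02,0,0,0],[0,0.05,0,0.02,0,0,0]]'
python3 -m jog '[[0,0.05,0,0.02,0,0,0],[0,0.05,0,0.02,0,0,0]]'
```

```text
t: 9.47
eef_pos: [530.6, -131.7, -8.4]
tcp_rot: [-0.124, 0.767, 0.61, 0.156]
ft_force: [-1.3, -3.8, 2.1]
grip_width: -0.003
finger_force: 1.8
t: 9.63
eef_pos: [530.8, -130.5, -8.4]
tcp_rot: [-0.124, 0.767, 0.61, 0.155]
ft_force: [-1.3, -3.8, 2.2]
grip_width: 0.004
finger_force: 1.8
t: 9.8
eef_pos: [531.1, -129.8, -8.4]
tcp_rot: [-0.123, 0.767, 0.61, 0.155]
ft_force: [-2.2, -7.7, 3.0]
grip_width: -0.0
finger_force: 4.1
```

```bash
python3 -m jog '[[0,0.05,0,0.02,0,0,0],[0,0.03,0,0.01,0,0,0]]'
python3 -m jog '[[0,0,0,0,0,0,0],[0,0,0,0,0,0,0],[0,0,0,0,0,0,0]]'
python3 - <<'E'
from w import *
print(lane(r.get_obs()['eef_pos']))
E
```

```text
t: 9.97
eef_pos: [531.2, -129.6, -8.3]
tcp_rot: [-0.123, 0.767, 0.61, 0.155]
ft_force: [-3.6, -10.7, 3.9]
grip_width: -0.002
finger_force: 5.9
t: 10.22
eef_pos: [531.2, -129.6, -8.3]
tcp_rot: [-0.123, 0.767, 0.61, 0.155]
ft_force: [-3.2, -8.9, 4.1]
grip_width: 0.001
finger_force: 5.2
[-23.63843096  -2.13621335  -8.33509782]
```

The force rose to about 10 N and motion stopped: the row is home. I retreat, rise, untilt, and turn to face the keeper plate.

```bash
python3 -m jog '[[0,-0.46,0,-0.195,0,0,0],[0,-0.92,0,-0.39,0,0,0],[0,-0.92,0,-0.39,0,0,0],[0,-0.92,0,-0.39,0,0,0],[0,-0.92,0,-0.39,0,0,0],[0,-0.92,0,-0.39,0,0,0],[0,1.3,0,-3.07,0,0,0],[0,1.3,0,-3.07,0,0,0],[0,1.3,0,-3.07,0,0,0],[0,1.3,0,-3.07,0,0,0],[0,1.3,0,-3.07,0,0,0],[0,0,0,0,0,0,0]]'
python3 -m jog '[[0,0,0,0,0,-0.1,0],[0,0,0,0,0,-0.1,0],[0,0,0,0,0,-0.1,0],[0,0,0,0,0,-0.1,0]]'
python3 -m jog '[[0,0,0,0,0,0,0.12],[0,0,0,0,0,0,0.12],[0,0,0,0,0,0,0.12],[0,0,0,0,0,0,0.12],[0,0,0,0,0,0,0.12],[0,0,0,0,0,0,0.12],[0,0,0,0,0,0,0.12],[0,0,0,0,0,0,0.12],[0,0,0,0,0,0,0.12],[0,0,0,0,0,0,0.12],[0,0,0,0,0,0,0.12],[0,0,0,0,0,0,0.12]]'
python3 -m jog '[[0,0,0,0,0,0,0.065],[0,0,0,0,0,0,0.065],[0,0,0,0,0,0,0]]'
python3 - <<'E'
from w import *
o=r.get_obs();print(lane(o['eef_pos']),o['joint_positions'])
s=r.snapshot("scene");P=lane(cloud(s));ok=s["z_map"]>0;f=s["frame"].astype(int)
m=ok&(P[...,2]>92)&(P[...,2]<101)&(abs(P[...,1])<16)&(P[...,0]>-60)&(P[...,0]<140)&(f.max(-1)<75)
tf=np.ascontiguousarray(P[m][:,:2],np.float32);_,lab,c=cv2.kmeans(tf,4,None,(3,50,.01),10,2)
for i in np.argsort(c[:,0]):print(cv2.minEnclosingCircle(tf[lab[:,0]==i]),(lab==i).sum())
m=ok&(P[...,2]>25)&(P[...,2]<54)&(P[...,1]>75)&(P[...,1]<125)&(P[...,0]>-75)&(P[...,0]<-10)
q=P[m];print("plate",len(q),q.min(0),q.max(0),np.percentile(q[:,1],[5,50,95]))
cv2.imwrite("pics/s6.png",cv2.resize(s["frame"][150:300,200:400,::-1],None,fx=3,fy=3))
E
```

```text
t: 11.22
eef_pos: [520.9, -184.1, 164.4]
tcp_rot: [-0.119, 0.767, 0.611, 0.157]
ft_force: [0.0, -0.4, 1.0]
grip_width: -0.0
finger_force: 0.0
t: 11.55
eef_pos: [519.1, -183.1, 159.0]
tcp_rot: [0.002, 0.783, 0.622, -0.001]
ft_force: [-0.1, 0.5, -0.5]
grip_width: 0.001
finger_force: 0.0
t: 12.55
eef_pos: [518.6, -182.6, 158.2]
tcp_rot: [-0.0, 0.999, -0.051, -0.0]
ft_force: [-1.2, -0.2, 0.4]
grip_width: 0.003
finger_force: 0.0
t: 12.8
eef_pos: [518.6, -182.6, 158.2]
tcp_rot: [-0.0, 0.993, -0.115, -0.0]
ft_force: [-0.2, -0.4, 0.9]
grip_width: 0.002
finger_force: 0.0
[-78.10862723  -1.90395703 158.20350703] [-4.23118850e-01  4.01814443e-01  1.69799038e+00 -1.59416663e-04
  1.04222590e+00  1.37727900e+00]
((-6.609378814697266, -0.021343141794204712), 13.232929229736328) 114
((34.15315246582031, -0.2888175845146179), 12.24992561340332) 96
((77.45590209960938, -0.052491117268800735), 13.350592613220215) 86
((118.102294921875, -1.2146360874176025), 12.284595489501953) 64
plate 208 [-63.4204023   75.00531814  25.20120238] [-21.41551815  97.88252673  53.78130229] [77.69225795 96.51420122 97.62724025]
```

View pics/s6.png

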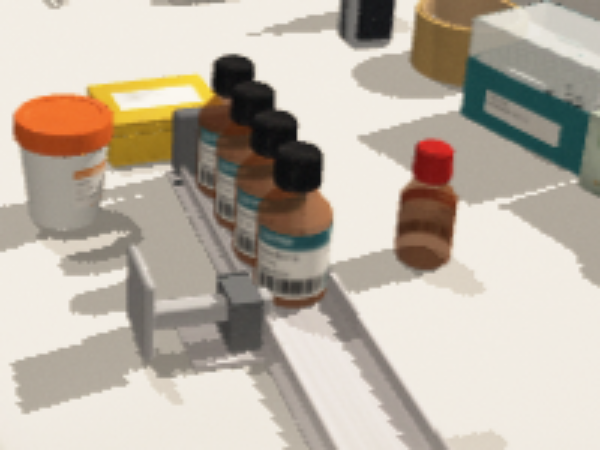

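All four bottles are home and upright, with the rear cap at (298,165) in the crop, and the keeper is still drawn back with its plate face at y ≈ 97.5. I move over to the keeper's outer side and tilt.

```bash
python3 -m jog '[[0,-3,-0.9,0,0,0,0],[0,-3,-0.9,0,0,0,0],[0,-3,-0.9,0,0,0,0],[0,-3,-0.9,0,0,0,0],[0,0,0,0,0,0.1,0],[0,0,0,0,0,0.1,0],[0,0,0,0,0,0.1,0],[0,0,0,0,0,0.1,0],[0,0,0,0,0,0,0]]'
python3 - <<'E'
from w import *
o=r.get_obs();print(lane(o['eef_pos']))
s=dict(np.load("scene0.npz"));P=lane(cloud(s));f=s["frame"].astype(int)
m=(f[...,0]>170)&(f[...,1]<110)&(f[...,2]<60)&(P[...,0]>0)&(P[...,0]<200)&(P[...,1]>30)
print("cup",m.sum(),P[m].min(0),P[m].max(0))
E
```

```text
t: 13.6
eef_pos: [407.3, -119.3, 157.3]
tcp_rot: [0.023, 0.974, -0.11, 0.198]
ft_force: [-0.8, -0.3, -0.0]
grip_width: 0.002
finger_force: 0.0
[-41.7026502  120.87813071 157.26205223]
cup 153 [88.35288436 78.53826341 59.79088959] [143.96237303 136.86099444  72.69283687]
```

```bash
python3 -m jog '[[0,-1.07,0,2.53,0,0,0],[0,-1.07,0,2.53,0,0,0],[0,-1.07,0,2.53,0,0,0],[0,-1.07,0,2.53,0,0,0],[0,-1.07,0,2.53,0,0,0],[0,-1.07,0,2.53,0,0,0],[0,0,0,0,0,0,0],[0,0,0,0,0,0,0]]'
python3 - <<'E'
from w import *
s,P=wrist("w7");L=lane(P);o=r.get_obs();print(lane(o['eef_pos']))
for v in (225,230,235,240,245):print(v,L[v,248].round(1),L[v,268].round(1))
cv2.imwrite("pics/w7s.png",cv2.imread("pics/w7.png"))
E
```

```text
t: 14.27
eef_pos: [415.8, -114.9, 45.4]
tcp_rot: [0.012, 0.973, -0.107, 0.203]
ft_force: [1.1, -0.6, 0.4]
grip_width: -0.003
finger_force: 0.0
[-35.70678633 113.63240412  45.70915722]
225 [-28.4 113.2   1.8] [-43.1 113.    0.6]
230 [-28.4 116.9   1. ] [-43.1 116.7   2. ]
235 [-32.2 117.   80.8] [-41.9 116.8  81.3]
240 [-32.5 119.1  85.3] [-41.9 119.   85.2]
245 [-32.8 121.   90.8] [-39.5 110.1 233.9]
```

View pics/w7s.png

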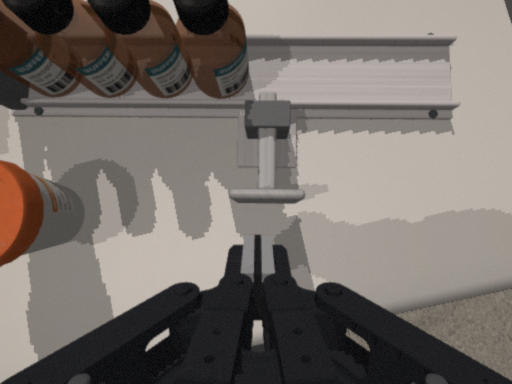

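The wrist view shows the plate at (267,196), squarely ahead of the fingers, but the descent stopped short at z = 45. I check the joints.

```bash
python3 - <<'E'
from cell import r
import numpy as np
o=r.get_obs();print(o['joint_positions'].round(3) if hasattr(o['joint_positions'],'round') else o['joint_positions'],np.round(o['joint_velocities'],3),o['effort'])
E
```

```text
[-0.455  0.311  2.359  0.98   0.135  0.383] [-0.    -0.019  0.008  0.007 -0.01  -0.007] [-1.85100414e-02 -3.18035531e+01 -1.36538324e+01  6.07455913e-01
 -4.04855730e-01 -4.19036597e-01]
```

Joint 5 is near its lower limit because the tool leans toward the robot. I back off, untilt, and check again.

```bash
python3 -m jog '[[0,-0.6,0,-1,0,-0.1,0],[0,-0.6,0,-1,0,-0.1,0],[0,-0.6,0,-1,0,-0.1,0],[0,-0.6,0,-1,0,-0.1,0],[0,0,0,0,0,0,0],[0,0,0,0,0,0,0]]'
cat > st.py <<'E'
from w import *
o=r.get_obs();q=o['tcp_rot'];A=R.from_quat([q[1],q[2],q[3],q[0]])
W=R.from_matrix(np.c_[np.r_[-n,0]/np.linalg.norm(n),np.r_[-d,0]/np.linalg.norm(d),[0,0,-1]])
print(lane(o['eef_pos']).round(1),"turn to straight (tool)",(A.inv()*W).as_rotvec().round(3),np.round(o['joint_positions'],2),
 "tip front",lane(A.apply([11,0,-36])+o['eef_pos']).round(1),np.round(o['ft_force'],1))
E
python3 st.py
```

```text
t: 14.82
eef_pos: [406.3, -100.8, 62.1]
tcp_rot: [-0.018, 0.988, -0.1, 0.116]
ft_force: [-0.1, 0.3, -0.1]
grip_width: 0.002
finger_force: 0.0
[-23.9 126.1  62.1] turn to straight (tool) [-0.062 -0.227  0.028] [-0.43  0.27  2.25  0.27  0.42  1.1 ] tip front [-26.  123.5  99.6] [-0.1  0.3 -0.1]
```

```bash
python3 -m jog '[[0,0,0,0,-0.031,-0.114,0.014],[0,0,0,0,-0.031,-0.114,0.014],[0,0,0.9,0,0,0,0],[0,0,0.9,0,0,0,0],[0,0,0,0,0,0,0],[0,0,0,0,0,0,0]]'; python3 st.py
```

```text
t: 15.32
eef_pos: [400.2, -116.9, 60.3]
tcp_rot: [-0.005, 0.993, -0.114, 0.006]
ft_force: [0.3, -0.1, -1.4]
grip_width: -0.003
finger_force: 0.0
[-41.  128.4  60.3] turn to straight (tool) [-0.011 -0.011  0.001] [-0.4   0.34  2.11  0.02  0.68  1.38] tip front [-41.4 117.8  96.4] [ 0.3 -0.1 -1.4]
```

```bash
python3 -m jog '[[0,0,0,1.1,0,0,0],[0,0,0,1.1,0,0,0],[0,0,0,1.1,0,0,0],[0,0,0,1.1,0,0,0],[0,0,0,1.1,0,0,0],[0,0,0,1.1,0,0,0],[0,0,0,0,0,0,0],[0,0,0,0,0,0,0]]'; python3 st.py
```

```text
t: 15.98
eef_pos: [401.2, -116.3, -5.3]
tcp_rot: [-0.004, 0.994, -0.113, 0.005]
ft_force: [0.2, 0.8, 0.9]
grip_width: -0.001
finger_force: 0.0
[-40.2 127.5  -5.3] turn to straight (tool) [-0.01  -0.01   0.002] [-0.4   0.49  2.13  0.02  0.51  1.38] tip front [-40.5 116.9  30.8] [0.2 0.8 0.9]
```

```bash
python3 -m jog '[[0,0.5,0,0,0,0,0],[0,0.5,0,0,0,0,0],[0,0.5,0,0,0,0,0],[0,0.5,0,0,0,0,0],[0,0.5,0,0,0,0,0],[0,0.5,0,0,0,0,0]]'; python3 -m jog '[[0,0.5,0,0,0,0,0],[0,0.5,0,0,0,0,0],[0,0.5,0,0,0,0,0],[0,0.5,0,0,0,0,0],[0,0.5,0,0,0,0,0]]';python3 -m jog '[[0,0.15,0,0,0,0,0],[0,0.1,0,0,0,0,0]]'; python3 st.py
```

```text
t: 16.48
eef_pos: [431.6, -123.4, -4.8]
tcp_rot: [-0.004, 0.994, -0.113, 0.006]
ft_force: [-1.2, -0.0, 0.7]
grip_width: 0.001
finger_force: 0.8
t: 16.9
eef_pos: [455.9, -129.0, -4.7]
tcp_rot: [-0.004, 0.994, -0.113, 0.006]
ft_force: [-1.7, -0.3, -1.3]
grip_width: -0.001
finger_force: 0.8
t: 17.07
eef_pos: [458.2, -129.6, -4.7]
tcp_rot: [-0.004, 0.994, -0.113, 0.006]
ft_force: [-1.7, 0.1, 0.3]
grip_width: -0.003
finger_force: 0.8
[-40.2  69.   -4.7] turn to straight (tool) [-0.009 -0.01   0.002] [-0.38  0.56  1.99  0.02  0.59  1.4 ] tip front [-40.5  58.4  31.5] [-1.7  0.1  0.3]
```

```bash
python3 -m jog '[[0,0.1,0,0,0,0,0],[0,0.1,0,0,0,0,0]]';python3 -m jog '[[0,0.1,0,0,0,0,0],[0,0.05,0,0,0,0,0]]';  python3 st.py
```

```text
t: 17.23
eef_pos: [459.8, -130.0, -4.6]
tcp_rot: [-0.004, 0.994, -0.113, 0.006]
ft_force: [-1.9, -1.0, -1.1]
grip_width: 0.001
finger_force: 0.8
t: 17.4
eef_pos: [459.9, -129.9, -4.7]
tcp_rot: [-0.004, 0.994, -0.113, 0.004]
ft_force: [-10.5, 0.5, 6.5]
grip_width: 0.002
finger_force: 4.9
[-40.1  67.3  -4.7] turn to straight (tool) [-0.009 -0.007  0.002] [-0.38  0.56  1.98  0.02  0.6   1.4 ] tip front [-40.4  56.5  31.4] [-10.5   0.5   6.5]
```

The keeper is at its limit. I back off, rise and check.

```bash
python3 -m jog '[[0,-0.5,0,0,0,0,0],[0,-1,0,0,0,0,0],[0,-1.5,0,0,0,0,0],[0,-1.5,0,0,0,0,0],[0,0,0,-2,0,0,0],[0,0,0,-3,0,0,0],[0,0,0,-3,0,0,0],[0,0,0,-3,0,0,0],[0,0,0,-3,0,0,0],[0,0,0,0,0,0,0],[0,0,0,0,0,0,0]]'
python3 - <<'E'
from w import *
o=r.get_obs();print(lane(o['eef_pos']),o['ft_force'])
s=r.snapshot("scene");P=lane(cloud(s));ok=s["z_map"]>0;f=s["frame"].astype(int)
m=ok&(P[...,2]>92)&(P[...,2]<101)&(abs(P[...,1])<16)&(P[...,0]>-30)&(P[...,0]<140)&(f.max(-1)<75)
tf=np.ascontiguousarray(P[m][:,:2],np.float32);_,lab,c=cv2.kmeans(tf,4,None,(3,50,.01),10,2)
for i in np.argsort(c[:,0]):print(cv2.minEnclosingCircle(tf[lab[:,0]==i]),(lab==i).sum())
m=ok&(P[...,2]>38)&(P[...,2]<54)&(P[...,1]>40)&(P[...,1]<125)&(P[...,0]>-75)&(P[...,0]<-10)
q=P[m];print("plate",len(q),np.percentile(q[:,1],[5,50,95]))
cv2.imwrite("pics/s8.png",cv2.resize(s["frame"][150:300,200:400,::-1],None,fx=3,fy=3))
E
```

```text
t: 18.32
eef_pos: [416.7, -121.4, 136.2]
tcp_rot: [-0.003, 0.994, -0.113, 0.008]
ft_force: [0.3, 0.5, 0.3]
grip_width: -0.0
finger_force: 0.0
[-41.63632256 111.22517202 136.22638406] [0.25578647 0.45202425 0.25303128]
((-6.6904377937316895, 0.03075411729514599), 12.679017066955566) 109
((34.17074203491211, -0.006390454713255167), 12.39180850982666) 99
((77.49300384521484, -0.38438308238983154), 13.050066947937012) 84
((116.66445922851562, -0.8565845489501953), 12.117366790771484) 67
plate 95 [52.69394944 56.80416605 57.32466933]
```

View pics/s8.png

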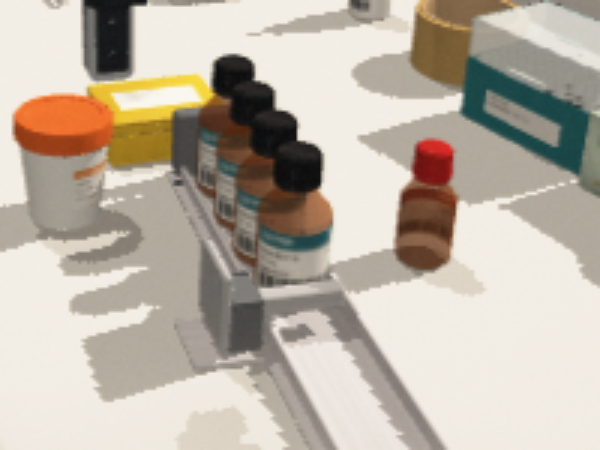

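The picture shows the keeper bar across the lane behind the rear bottle, around (300,295) in the crop, and all four bottles upright at home. The bystanders are where they were.

```bash
python3 -c "
from cell import r
print(r.close_job())"
```

```text
the job is handed in; nothing more can be done
None
```

The job is handed in (no verdict was returned): the row of four is home against the stop and upright, the keeper is pushed to its limit behind it, and the bystanders look unmoved; the first part of the push landed on the rear bottle's shoulder because the fingertips sat about 44 mm higher along the tool than stated, so I backed off, lowered and finished low on its body.

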